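# Drape the jaw cover over the clamp bar and hold the ratchet at three clicks

## Robot

A 6-joint arm with a two-finger parallel gripper is mounted at the origin on a cart in front of the work surface, level with it; the furniture and walls round the work are solid. World frame = base frame: x ahead of the robot, y to its left, z up, the work surface at z = 0. Lengths are in m, angles in rad, forces in N, time in s.
With the tool pointing down it reaches from about 0.35 to 0.95 m from the base axis. Payload 17.4 kg.
Tool frame: the origin (TCP) lies midway between the tips of the shut fingers; the grasp point (between the pads) lies 19 mm behind it; z points along the fingers, y is the line along which they close (so a half turn about z gives the same grasp; the last joint's range is limited). The gripper opens to 93 mm and grips with 3 to 60 N. Pads are 15 mm wide; open, the fingers measure 128 mm over their backs; the gripper's body (75 mm by 188 mm) begins 65 mm behind the grasp point.
Start: joints at [-0.038, 0.116, 1.442, -0, 1.584, -0.038], TCP at [0.675, -0, 0.186] pointing down, gripper open.
Joint ranges: [-2.83, 2.83], [-0.83, 2.19], [0.07, 2.5], [-1.14, 4.28], [0.01, 3], [-2.97, 2.97]. Speed limits (rad/s): [1.89, 1.89, 2.22, 3.14, 3.14, 3.14].

## Interface

Orientations are given as a unit quaternion [w, x, y, z].
In Python, from rig import arm gives the robot as it stands.
- The arm moves only by the tool step_arm, never from a script. Its argument "moves" is one flat list of numbers, 5 for each row, row after row: the shift along the world's x, y, z in m, then the turn about the world's z in degrees, then the gripper's target within -1 to 1 (shut at 1, half-way at 0, fully open at -1). A call has 1 to 20 rows; each row is the pose to reach, as a shift and turn from the pose commanded when the call began; what a row does not reach only later rows make up. A row lasts 1/12 s, in which the tool goes at most 41.7 mm and 7.16 degrees, less where a joint would pass 70% of its speed; a pose out of reach is approached as far as the arm can. A call with a gripper value outside its range is refused whole. The fingers move at their own pace and stop on an object; the grip force is fixed at half the most. Time passes only in rows, so rows that repeat a pose let the fingers close. It gives the time, the measured TCP pose, the force, the opening and the grip force at its end, in the units of the state.
- arm.sense(): the state, without advancing time (a new reading comes with each control period).
- arm.snapshot(name): name is "scene" or "side" or "wrist"; returns a dict with "pixels" (480x640x3 uint8, red, green, blue), "depth" (480x640 float32, m along the optical axis (not along the pixel's ray), 0 where there is no reading), "intrinsics" (3x3 intrinsics, pixels), "view" (4x4, takes a point from world to camera coordinates); the wrist camera has in their place "T_tool_cam" (4x4, takes a point from camera to tool coordinates, whose origin is the TCP and whose axes are the flange's). Camera axes: x right, y up, looking along -z (the intrinsics and any distortion apply to the point x, -y, -z); pixel columns grow to the right and rows downward; lengths in m; the calibration is good to about 2 mm. A picture is of the moment at which its call begins: read the wrist's pose just before it.
- arm.job_done(): hands the job in; it is judged then, once.
Trained networks look in the newest picture that a camera, given by its name, has taken for a name from the list of things; names that differ only in an ending like _2 or _b are one class to them, and where a whole thing is asked for, a point or a joint stands for the part that bears it (a point fixed in the world has none). Each returns a list of dicts, best first, with "p" (0 to 1); they miss things now and then, are a little off and sometimes report something else, mostly with a low value. They report only what shows in the picture. A call takes as long as a camera call.
- arm.silhouettes(target, camera): "mask" (480x640 bool, what is visible of it) and "position" ([row, column] in pixels, amid what is visible of it).
The state is a dict: "clock": time; "q": joint angles; "dq": joint speeds; "effort": joint torques, N m; "position": TCP position; "tool_rot": TCP orientation; "force": force on the tool from outside, world axes, zero at the start; "ft_torque": the same for the moment, N m; "width": finger opening in m; "grasp_force": force on a finger pad.
Only numpy, scipy, OpenCV 4.12 (cv2) and the standard library are available. Lean on these libraries where they do the work, as an engineer would, in place of code of your own. Each camera call takes 0.05 s, during which the arm holds its last target. There are 200 camera calls.

## Task

Take the aluminium jaw cover by its blue rib, drape it over the steel bar of the green clamp, centred in front of the round plunger pad, and let it go. Then pull the clamp's red-handled ratchet lever towards the clamp's front exactly three clicks from rest, never on to a fourth, so that the pad pins the cover to the bar. The lever springs back if let go, so finish while still holding it at the third click; leave the other things on the board where they are.

Things in the scene. Friction and masses are not known exactly. Their poses are not given: they have to be found in the camera images.
- cover: Loose jaw cover, about 0.13 kg: inverted U of aluminium sheet, blue grip rib on top, standing on its flap edges. Origin: centre of the underside, z up. Outside 28 (x) x 60 (y) x 45 mm high; flaps 3 mm thick, normal to x; inner gap 22 mm, inner ceiling 42 mm above origin. Rib 12 (x) x 50 (y) mm, from 45 to 81 mm above origin: pinch it across x from above. Either way round fits.
- clamp: Green clamp fixed on the plywood board (top z = 36 mm). Origin on the board; x to its back (away from robot), y along its bar, z up. Base x -60 to 70, y -115 to 105, 12 mm thick. Steel bar 14 x 14 mm along y at x = -20, top at z = 107, on posts at y = -43 and 93 (14 mm wide, no higher than the bar), free between. Plunger housing behind it (x 38 to 68, y 5 to 45), 110 mm high.
- bar_top (a point): Middle of the bar's top face straight in front of the plunger, at (-20, 25, 107) mm in the clamp's frame, axes as the clamp's. The cover's centre belongs here, its inner ceiling on the bar's top (cover origin 42 mm below this point); 4 mm play each way across the bar.
- pad: Round black rubber plunger pad, 22 mm across; origin: centre of its front face, at rest 27 mm behind the bar's middle, at half the bar's height. Pulling the lever drives it 8 mm a click towards the bar (clamp's -x). It is sprung (0.9 N/mm), meets a draped cover at about two clicks and presses it with about 6 N at the third.
- lever (a joint): Ratchet lever angle, rad: 0 at rest (on its stop, leaning 40 degrees to the clamp's back), growing as the handle is pulled up and to the clamp's front. Clicks at 0.244, 0.489, 0.733 (third), 0.977; crest between third and fourth at 0.855; end 1.27. Pull: falls from about 6.5 to 3.5 N between clicks, then jumps up 3 N as each click seats (2 N more when the pad presses). A spring returns it if let go.
- lever_grip (a point): Centre of the red round handle (17 mm thick, 55 mm long, along the clamp's y; the steel arm is at its end towards the bar, 31 mm off). With angle a, in the clamp's frame, mm: x = 20 + 115 sin(0.698 - a), y = -106, z = 60 + 115 cos(0.698 - a). Pinch it across x from above or pull it from behind; it may turn between the fingers.
- ink_tin: Bystander: round pale tin, 97 mm across, 80 mm high, on the board, left. Origin under its centre.
- metal_bar: Bystander: grey metal bar 21 x 109 x 23 mm lying on the board, left. Origin under its centre.
- tape_measure: Bystander: round black tape measure 66 x 64 x 31 mm on the board, left rear. Origin under its centre.
- quoin: Bystander: small dark metal wedge block 22 x 55 x 18 mm on the board, right. Origin under its centre.

How it is judged:
By the outcome, as a careful person would: the job done as asked, in the order asked, and still so for the second after the job is handed in, while the arm keeps its last pose, push and grip.
It also fails if it takes over 64 s, if anything falls off the work surface, if the arm or the gripper's body presses on something with over 40 N, if the wrist force passes 120 N, or if a joint passes its speed limit or range.

## Working session

There is one attempt and no reset: what is moved stays moved. The work goes in short steps, Python scripts to look and compute and a tool call to move; the robot and the scene stay as the last step left them, time stands still between calls to the robot, and variables do not carry over. Pictures are saved under pics/ and viewed, at most 10 in all, crops included, and the job is handed in when it is done.

Besides the shell and the picture viewer there is one more tool, called after "Emit:" by a JSON object that holds its "api" and its "payload", one argument or row to a line. step_arm: Moves the arm, as the interface text tells. Its arguments: {"type":"object","properties":{"moves":{"type":"array","items":{"type":"number"}}},"required":["moves"]}

```bash
mkdir -p pics; ls; cat > h.py <<'E'
import numpy as np, cv2
from rig import arm
from scipy.spatial.transform import Rotation as R
def snap(n):
    s=arm.sense(); d=arm.snapshot(n)
    if 'view' in d: d['T']=np.linalg.inv(np.array(d['view']))
    else:
        q=s['tool_rot']; T=np.eye(4); T[:3,:3]=R.from_quat([q[1],q[2],q[3],q[0]]).as_matrix(); T[:3,3]=s['position']
        d['T']=T@np.array(d['T_tool_cam'])
    return d
def cloud(d):
    K=np.array(d['intrinsics']); z=d['depth']; v,u=np.mgrid[:480,:640]
    p=np.stack([(u-K[0,2])/K[0,0]*z,-(v-K[1,2])/K[1,1]*z,-z,np.ones_like(z)],-1)
    w=(p@d['T'].T)[...,:3]; w[z==0]=np.nan; return w
def save(d,f): cv2.imwrite('pics/'+f,cv2.cvtColor(d['pixels'],cv2.COLOR_RGB2BGR))
E
python3 - <<'E'
from h import *
print(arm.sense())
for n in ('scene','wrist','side'):
    d=snap(n); save(d,n+'0.png'); w=cloud(d); np.save(n+'0.npy',w)
    for t in ('cover','clamp','lever','pad','ink_tin','quoin'):
        for r in arm.silhouettes(t,n)[:2]:
            m=r['mask']; print(n,t,round(r['p'],2),np.round(r['position']),np.round(np.nanmedian(w[m],0),3),np.round(np.nanpercentile(w[m],[3,97],axis=0),3).tolist())
E
```

```text
pics
{'clock': 0.0, 'q': array([-3.78158276e-02,  1.16474941e-01,  1.44224991e+00, -4.23368001e-05,
        1.58399245e+00, -3.77739661e-02]), 'dq': array([ 2.52281222e-04,  1.20341725e-04,  1.16112263e-03, -1.18287942e-03,
       -8.74659280e-05,  1.25128455e-03]), 'effort': array([-2.39607485e-03, -7.21266031e+01, -6.22611737e+01,  7.77577632e-02,
        2.38535833e-02, -2.17692599e-05]), 'position': array([ 6.74764595e-01, -2.49022198e-05,  1.85222181e-01]), 'tool_rot': array([-3.97972934e-04,  7.07121658e-01,  7.07091680e-01, -3.97836703e-04]), 'force': array([-0.09784387, -0.33944144, -0.08960639]), 'ft_torque': array([0.05545692, 0.02576694, 0.02428792]), 'grasp_force': 0.0, 'width': 0.09326988686967254}
scene cover 0.85 [261. 384.] [0.446 0.096 0.075] [[0.421, 0.03, 0.035], [0.482, 0.116, 0.116]]
scene clamp 0.79 [291. 272.] [0.522 0.357 0.064] [[0.428, 0.253, 0.04], [0.635, 0.421, 0.165]]
scene lever 0.67 [249. 258.] [0.592 0.307 0.125] [[0.564, 0.278, 0.071], [0.67, 0.35, 0.191]]
scene pad 0.4 [262. 267.] [0.516 0.356 0.138] [[0.505, 0.349, 0.132], [0.526, 0.365, 0.143]]
sc
[... 338 characters left out ...]
.579, 0.078, 0.045], [0.62, 0.119, 0.053]]
side cover 0.9 [330. 312.] [0.447 0.082 0.08 ] [[0.42, 0.063, 0.037], [0.477, 0.104, 0.118]]
side clamp 0.77 [251. 339.] [0.533 0.311 0.051] [[0.432, 0.228, 0.043], [0.641, 0.4, 0.172]]
side lever 0.89 [230. 371.] [0.6   0.303 0.127] [[0.557, 0.267, 0.066], [0.683, 0.395, 0.193]]
side pad 0.56 [215. 325.] [0.513 0.348 0.138] [[0.503, 0.339, 0.037], [0.525, 0.467, 0.148]]
side pad 0.18 [248. 336.] [0.532 0.31  0.051] [[0.432, 0.227, 0.043], [0.64, 0.399, 0.174]]
side ink_tin 0.91 [276. 223.] [0.289 0.228 0.111] [[0.245, 0.207, 0.042], [0.331, 0.291, 0.118]]
side quoin 0.68 [329. 388.] [0.594 0.095 0.052] [[0.573, 0.077, 0.038], [0.617, 0.116, 0.055]]
```

View pics/scene0.png

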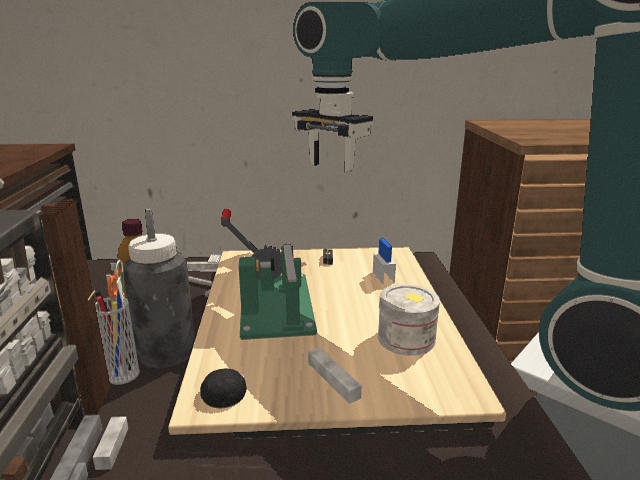

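View pics/side0.png

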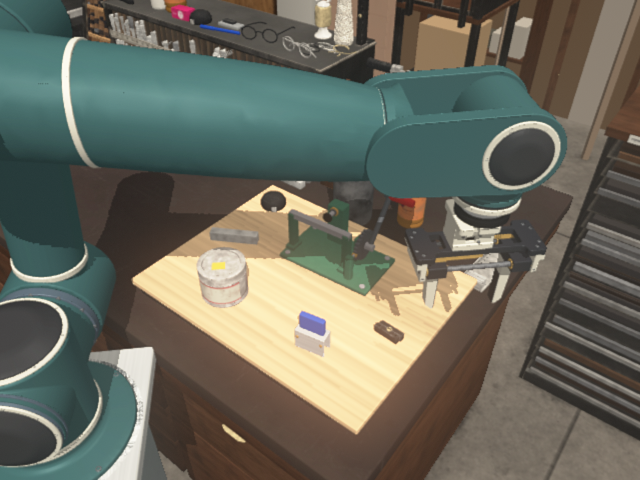

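The clamp stands mid-board, bar from (290,218) to (350,240) in the side view, with the red handle behind it. The cover is at (312,330), blue rib up, and the quoin is nearby at (388,330).

```bash
python3 - <<'E'
from h import *
def rect(p,n):
    r=cv2.minAreaRect((p[:,:2]*1000).astype(np.float32)); print(n,len(p),np.round(r[0],1),np.round(r[1],1),round(r[2],1))
A=[]
for n in ('scene','side'):
    w=np.load(n+'0.npy'); im=cv2.cvtColor(cv2.imread(f'pics/{n}0.png'),cv2.COLOR_BGR2HSV).astype(int)
    H,S,V=im[...,0],im[...,1],im[...,2]; x,y,z=w[...,0],w[...,1],w[...,2]
    box=(x>.2)&(x<.8)&(y>-.1)&(y<.6)&(z>.02)&(z<.25)
    rib=w[box&(H>105)&(H<130)&(S>120)&(z<.13)]
    print(n,'rib',np.round(np.nanmedian(rib,0),3)); top=rib[rib[:,2]>.112]; rect(top,'ribtop')
    red=w[box&((H<8)|(H>172))&(S>150)&(z>.14)]; print('red',len(red),np.round(np.nanmedian(red,0),3),np.round(np.ptp(red,axis=0),3)); rect(red,'red')
    g=box&(H>60)&(H<95)&(S>80); rect(w[g&(z>.042)&(z<.053)],'base')
    cl=box&(x>.4)&(x<.66)&(y>.22)&(y<.44)
    bar=w[cl&(z>.137)&(z<.149)&(S<60)]; rect(bar,'bartop')
    if len(bar): print(np.round(bar.min(0),3),np.round(bar.max(0),3))
    A.append(w[g&(z>.13)&(z<.155)]); rect(A[-1],'housing')
E
```

```text
scene rib [0.45  0.101 0.105]
ribtop 86 [510.8 338.1] [535.3  47.4] 76.1
red 103 [0.668 0.332 0.19 ] [0.113 0.191 0.023]
red 103 [704.9 401.9] [198.5  50.2] 60.6
base 2333 [528.6 326.5] [127.4 215.9] 48.4
bartop 427 [528.5 345.4] [ 96.  179.8] 50.0
[0.433 0.273 0.137] [0.626 0.386 0.149]
housing 323 [515.5 355.7] [ 96.6 146.7] 48.7
side rib [nan nan nan]
ribtop 0 [0. 0.] [0. 0.] 0.0
red 129 [0.667 0.313 0.186] [0.045 0.037 0.018]
red 129 [660.  318.7] [14.2 51.5] 56.4
base 0 [0. 0.] [0. 0.] 0.0
bartop 546 [528.3 342.4] [ 99.1 177.9] 48.7
[0.43  0.269 0.137] [0.625 0.398 0.149]
housing 0 [0. 0.] [0. 0.] 0.0
  return np.nanmean(a, axis, out=out, keepdims=keepdims)
```

```bash
python3 - <<'E'
from h import *
def rect(p,n):
    r=cv2.minAreaRect((p[:,:2]*1000).astype(np.float32)); print(n,len(p),np.round(r[0],1),np.round(r[1],1),round(r[2],1))
for n in ('wrist','side','scene'):
    w=np.load(n+'0.npy'); im=cv2.cvtColor(cv2.imread(f'pics/{n}0.png'),cv2.COLOR_BGR2HSV).astype(int)
    x,y,z=[w[...,i] for i in range(3)]
    b=(x>.40)&(x<.5)&(y>.04)&(y<.14)
    m=b&(im[...,0]>100)&(im[...,0]<135)&(im[...,1]>90)
    if m.sum(): 
        r=w[m]; print(n,m.sum(),'rib z',np.round(np.nanpercentile(r[:,2],[2,98]),3)); rect(r[r[:,2]>.112],'ribtop')
    if m.sum(): rect(r[r[:,2]>.085],'rib')
    rect(w[b&(z>.074)&(z<.085)],'coverbody')
E
```

```text
wrist 2123 rib z [0.084 0.117]
ribtop 972 [454.1  88.2] [11.3 47.7] 54.9
rib 2052 [453.3  88.8] [11.4 50.2] 55.2
coverbody 1341 [452.  89.] [28.4 61.4] 54.7
side 105 rib z [0.114 0.12 ]
ribtop 105 [449.3  87.5] [11.2 45.5] 54.6
rib 105 [449.3  87.5] [11.2 45.5] 54.6
coverbody 269 [447.6  88.7] [30.2 61. ] 55.2
scene 233 rib z [0.084 0.117]
ribtop 66 [449.9  90.5] [11.  50.6] 54.2
rib 222 [449.7  91.7] [12.2 52.2] 55.3
coverbody 142 [450.7  90.8] [28.6 62.1] 57.0
```

View pics/wrist0.png

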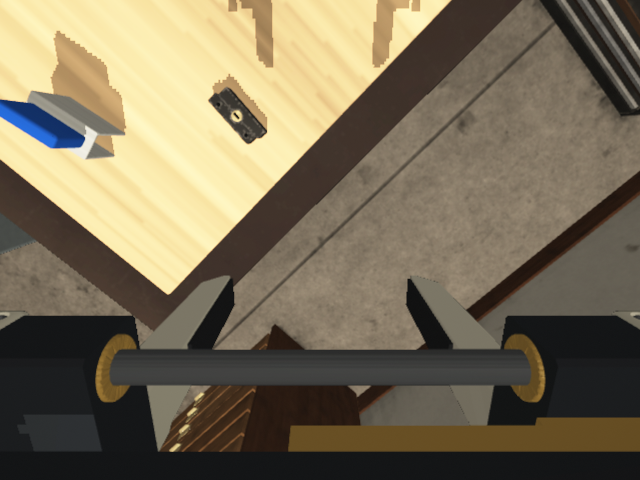

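The wrist view shows the cover's blue rib at upper left, around (45,125), and the quoin at (238,115). I'll go above the cover, turned to match it.

Emit:
{"api": "step_arm", "payload": {
  "moves": [-0.223, 0.089, 0.115, 55, -0.3, -0.223, 0.089, 0.115, 55, -0.3, -0.223, 0.089, 0.115, 55, -0.3, -0.223, 0.089, 0.115, 55, -0.3, -0.223, 0.089, 0.115, 55, -0.3, -0.223, 0.089, 0.115, 55, -0.3, -0.223, 0.089, 0.115, 55, -0.3, -0.223, 0.089, 0.115, 55, -0.3, -0.223, 0.089, 0.115, 55, -0.3, -0.223, 0.089, 0.115, 55, -0.3, -0.223, 0.089, 0.115, 55, -0.3]
}}

```text
clock: 1.97
position: [0.4522, 0.0888, 0.3004]
tool_rot: [-0.0, 0.302, 0.953, -0.0]
force: [-0.0, -0.2, -0.3]
width: 0.0604
grasp_force: 0.0
```

```bash
cat > m.py <<'E'
from h import *
import sys
def rect(p,n):
    if len(p)<5: return print(n,len(p))
    r=cv2.minAreaRect((p[:,:2]*1000).astype(np.float32)); print(n,len(p),np.round(r[0],1),np.round(r[1],1),round(r[2],1))
k=sys.argv[1]; s=arm.sense(); print(np.round(s['position'],4),s['width'],s['clock'])
d=snap('wrist'); save(d,f'w{k}.png'); w=cloud(d); np.save(f'w{k}.npy',w)
im=cv2.cvtColor(d['pixels'],cv2.COLOR_RGB2HSV).astype(int); H,S=im[...,0],im[...,1]
x,y,z=[w[...,i] for i in range(3)]
b=(x>.2)&(x<.8)&(y>-.1)&(y<.6)&(z>.02)&(z<.25)
rib=w[b&(H>105)&(H<130)&(S>120)]; print('ribz',np.nanpercentile(rib[:,2],[2,98]) if len(rib) else 0); 
if len(rib): rect(rib,'rib')
g=b&(H>60)&(H<95)&(S>80); rect(w[g&(z>.042)&(z<.053)],'base')
rect(w[b&((H<8)|(H>172))&(S>150)&(z>.14)],'red')
cl=(abs(x-.5)<.12)&(abs(y-.33)<.12)
# bar in nominal clamp frame
c,sn=np.cos(np.radians(48.4)),np.sin(np.radians(48.4)); X=(x-.5216)*c+(y-.3261)*sn; Y=-(x-.5216)*sn+(y-.3261)*c
m=(abs(z-.143)<.006)&(abs(X+.02)<.018)&(Y>-.06)&(Y<.11); rect(w[m],'bar'); 
if m.sum(): print('bar in clamp',np.round(np.percentile(X[m],[2,50,98])*1e3,1),np.round(np.percentile(Y[m],[1,99])*1e3,1),np.median(z[m]))
E
python3 m.py 1
```

```text
[0.4522 0.0888 0.3004] 0.06035051345324186 1.9667
ribz [0.09342458 0.11779463]
rib 394 [451.3  89.4] [ 9.5 47.6] 54.8
base 11047 [559.3 352.3] [210.6 217. ] 48.3
red 682 [661.5 317.4] [12.8 52.8] 61.7
bar 2785 [493.8 323.1] [ 22.7 150.3] 48.2
bar in clamp [-29.9 -21.8 -12.9] [-54.4  92. ] 0.1418475923426475
```

Emit:
{"api": "step_arm", "payload": {
  "moves": [0, 0.0005, -0.04, 0, -0.3, 0, 0.0005, -0.08, 0, -0.3, 0, 0.0005, -0.12, 0, -0.3, 0, 0.0005, -0.155, 0, -0.3, 0, 0.0005, -0.185, 0, -0.3, 0, 0.0005, -0.205, 0, -0.3, 0, 0.0005, -0.215, 0, -0.3, 0, 0.0005, -0.215, 0, -0.3, 0, 0.0005, -0.215, 0, 1, 0, 0.0005, -0.215, 0, 1, 0, 0.0005, -0.215, 0, 1, 0, 0.0005, -0.215, 0, 1, 0, 0.0005, -0.215, 0, 1, 0, 0.0005, -0.215, 0, 1, 0, 0.0005, -0.215, 0, 1, 0, 0.0005, -0.215, 0, 1]
}}

```text
clock: 3.35
position: [0.452, 0.0895, 0.086]
tool_rot: [0.0, 0.301, 0.954, 0.0]
force: [-0.3, -0.5, 0.7]
width: 0.0118
grasp_force: 0.0
```

Emit:
{"api": "step_arm", "payload": {
  "moves": [0, 0, 0, 0, 1, 0, 0, 0, 0, 1, 0, 0, 0.02, 0, 1, 0, 0, 0.05, 0, 1, 0, 0, 0.09, 0, 1, 0, 0, 0.13, 0, 1, 0, 0, 0.17, 0, 1, 0.02, 0.04, 0.2, -3, 1, 0.04, 0.075, 0.214, -6.5, 1, 0.055, 0.11, 0.214, -6.5, 1, 0.07, 0.145, 0.214, -6.5, 1, 0.078, 0.18, 0.214, -6.5, 1, 0.078, 0.18, 0.214, -6.5, 1, 0.078, 0.18, 0.214, -6.5, 1, 0.078, 0.18, 0.214, -6.5, 1]
}}

```text
clock: 4.6
position: [0.5299, 0.2693, 0.2997]
tool_rot: [-0.0, 0.354, 0.935, -0.0]
force: [0.2, 0.1, 0.1]
width: 0.0005
grasp_force: 0.0
```

```bash
python3 m.py 2; python3 -c "
from h import *
print(arm.sense()['grasp_force'])"
```

```text
[0.5299 0.2693 0.2997] 0.0004886626202797202 4.6
ribz [0.08427867 0.15821415]
rib 813 [513.7 334.6] [530.1  46.5] 75.9
base 10385 [532.6 323.4] [127.7 217. ] 48.4
red 1619 [686.5 456.6] [137.5 302.4] 11.0
bar 2245 [493.9 323.7] [ 20.9 148.9] 48.5
bar in clamp [-28.7 -20.  -11.1] [-54.   92.4] 0.14211893480301324
0.0
```

View pics/w2.png

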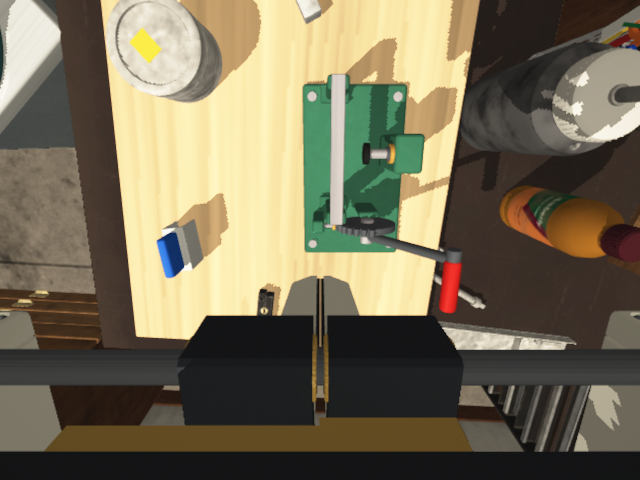

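The gripper is shut and empty. The cover is still on the board at (180,245) in the wrist picture, and the clamp is clear at (350,165). The grasp slipped or missed, so I'll measure the cover again.

```bash
python3 - <<'E'
from h import *
w=np.load('w2.npy'); im=cv2.imread('pics/w2.png'); hs=cv2.cvtColor(im,cv2.COLOR_BGR2HSV).astype(int)
x,y,z=[w[...,i] for i in range(3)]
b=(x>.38)&(x<.52)&(y>.02)&(y<.17)
def rect(p,n):
    r=cv2.minAreaRect((p[:,:2]*1000).astype(np.float32)); print(n,len(p),np.round(r[0],1),np.round(r[1],1),round(r[2],1),np.round(np.nanpercentile(p[:,2],[2,50,98]),3))
m=b&(hs[...,0]>105)&(hs[...,0]<130)&(hs[...,1]>120)
rect(w[m],'blue'); rect(w[m&(z>.112)],'top'); rect(w[b&(z>.045)&(hs[...,1]<60)],'alu');rect(w[b&(z>.076)&(z<.086)],'alutop')
cv2.imwrite('pics/crop2.png',cv2.resize(im[190:310,110:250],None,fx=4,fy=4))
E
```

```text
blue 784 [452.   90.1] [11.1 48.2] 54.2 [0.084 0.11  0.118]
top 356 [452.   89.9] [10.7 47.9] 53.9 [0.113 0.116 0.118]
alu 928 [452.7  89.3] [27.7 59.9] 55.9 [0.047 0.078 0.115]
alutop 501 [452.2  88.6] [28.8 59.9] 55.9 [0.077 0.08  0.085]
```

View pics/crop2.png

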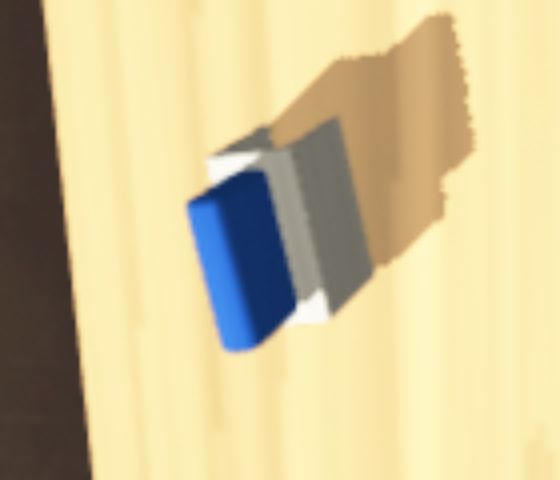

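The cover is upright and has not moved: the fingers had only just reached the rib when I lifted. I'll go back and give the grip more time.

Emit:
{"api": "step_arm", "payload": {
  "moves": [-0.02, -0.04, 0, 3, 0, -0.04, -0.08, 0, 6.5, 0, -0.06, -0.12, 0, 6.5, 0, -0.07, -0.15, 0, 6.5, 0, -0.078, -0.18, 0, 6.5, 0, -0.078, -0.18, -0.04, 6.5, 0, -0.078, -0.18, -0.08, 6.5, 0, -0.078, -0.18, -0.12, 6.5, 0, -0.078, -0.18, -0.155, 6.5, 0, -0.078, -0.18, -0.185, 6.5, 0, -0.078, -0.18, -0.205, 6.5, 0, -0.078, -0.18, -0.2145, 6.5, 0, -0.078, -0.18, -0.2145, 6.5, 0, -0.078, -0.18, -0.2145, 6.5, 1, -0.078, -0.18, -0.2145, 6.5, 1, -0.078, -0.18, -0.2145, 6.5, 1, -0.078, -0.18, -0.2145, 6.5, 1, -0.078, -0.18, -0.2145, 6.5, 1, -0.078, -0.18, -0.2145, 6.5, 1, -0.078, -0.18, -0.2145, 6.5, 1]
}}

```text
clock: 6.32
position: [0.4521, 0.0895, 0.0856]
tool_rot: [0.0, 0.301, 0.954, 0.0]
force: [-0.7, 0.5, 0.0]
width: 0.0044
grasp_force: 0.0
```

Emit:
{"api": "step_arm", "payload": {
  "moves": [0, 0, 0, 0, 1, 0, 0, 0, 0, 1, 0, 0, 0, 0, 1, 0, 0, 0, 0, 1, 0, 0, 0, 0, 1]
}}

```text
clock: 6.73
position: [0.452, 0.0895, 0.0854]
tool_rot: [-0.0, 0.301, 0.954, -0.0]
force: [-0.0, 0.0, -0.1]
width: 0.0008
grasp_force: 0.0
```

The fingers shut on nothing here, so I'll look from the fixed cameras.

```bash
python3 - <<'E'
from h import *
a=snap('side');b=snap('wrist');c=snap('scene')
np.save('s3.npy',cloud(a)); np.save('w3.npy',cloud(b)); save(a,'s3.png');save(b,'w3.png')
f=lambda i:cv2.cvtColor(i,cv2.COLOR_RGB2BGR)
A=cv2.resize(f(a['pixels'])[240:400,240:400],(400,400));C=cv2.resize(f(c['pixels'])[180:300,330:450],(400,400))
cv2.imwrite('pics/mix3.png',np.hstack([A,C]))
E
```

```text
(no output)
```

View pics/mix3.png

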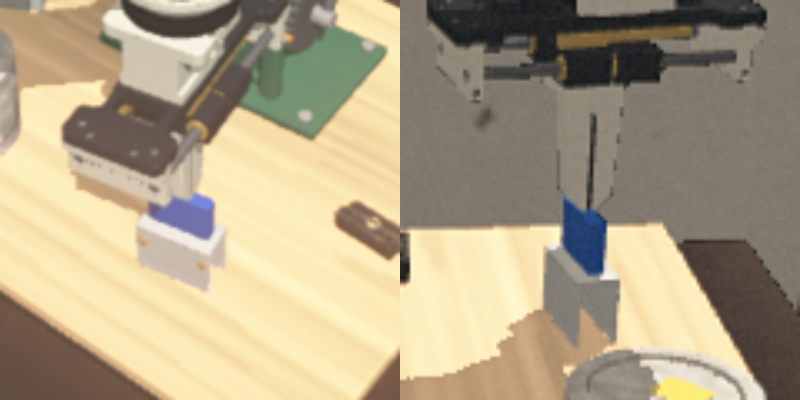

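The shut fingertips end at the top rear end of the rib, at about (180,200) on the left and (590,210) on the right. I'll measure where the tips really are.

```bash
python3 - <<'E'
from h import *
K=None
c=snap('scene'); s=snap('side'); st=arm.sense()
def proj(d,p):
    q=np.linalg.inv(d['T'])@np.r_[p,1]; k=np.array(d['intrinsics'])@[q[0],-q[1],-q[2]]; return k[:2]/k[2]
for n,d in (('scene',c),('side',s)):
    print(n,'tcp px',proj(d,st['position']),'rib ends top',[np.round(proj(d,p)) for p in ([.4726,.0752,.117],[.4314,.1038,.117])])
    w=cloud(d); p=w.reshape(-1,3); im=cv2.cvtColor(d['pixels'],cv2.COLOR_RGB2HSV).reshape(-1,3)
    m=(abs(p[:,0]-.452)<.05)&(abs(p[:,1]-.09)<.05)&(p[:,2]>.085)&(p[:,2]<.16)
    blue=(im[:,0]>100)&(im[:,0]<135)&(im[:,1]>100)
    for nm,mm in (('blue',m&blue),('other',m&~blue)):
        for lo in np.arange(.085,.16,.01):
            q=p[mm&(p[:,2]>=lo)&(p[:,2]<lo+.01)]
            if len(q): print(nm,round(lo,3),len(q),np.round(np.median(q,0),3))
E
```

```text
scene tcp px [383.7972135  255.42762348] rib ends top [array([380., 237.]), array([389., 246.])]
blue 0.085 53 [0.443 0.1   0.091]
blue 0.095 54 [0.44  0.102 0.1  ]
blue 0.105 68 [0.445 0.099 0.11 ]
blue 0.115 21 [0.44  0.098 0.116]
other 0.085 5 [0.472 0.082 0.088]
other 0.095 4 [0.427 0.101 0.1  ]
other 0.105 2 [0.428 0.1   0.107]
other 0.115 31 [0.446 0.092 0.122]
other 0.125 79 [0.447 0.095 0.13 ]
other 0.135 78 [0.447 0.097 0.141]
other 0.145 79 [0.447 0.097 0.15 ]
other 0.155 42 [0.447 0.095 0.157]
side tcp px [313.5724505  328.10069657] rib ends top [array([326., 321.]), array([301., 311.])]
blue 0.105 4 [0.458 0.078 0.114]
blue 0.115 33 [0.462 0.078 0.116]
other 0.085 102 [0.447 0.084 0.089]
other 0.095 93 [0.45  0.083 0.099]
other 0.105 71 [0.455 0.079 0.11 ]
other 0.115 30 [0.46  0.084 0.117]
other 0.125 44 [0.453 0.079 0.131]
other 0.135 51 [0.453 0.079 0.14 ]
other 0.145 49 [0.451 0.078 0.151]
other 0.155 24 [0.452 0.078 0.158]
```

```bash
python3 - <<'E'
from h import *
for n in ('scene','side'):
    p=np.load(n+'0.npy').reshape(-1,3)
    m=(abs(p[:,0]-.675)<.09)&(abs(p[:,1])<.05)&(p[:,2]>.1)&(p[:,2]<.4)
    q=p[m]; print(n,len(q)); h,e=np.histogram(q[:,2],bins=np.arange(.1,.4,.01)); print([(round(a,2),b) for a,b in zip(e,h) if b])
    f=q[q[:,2]<.26]
    if len(f): print(np.sort(f[:,2])[:10].round(3), np.round(f[np.argsort(f[:,2])[:5]],3))
E
```

```text
scene 2872
[(np.float64(0.21), np.int64(18)), (np.float64(0.22), np.int64(67)), (np.float64(0.23), np.int64(78)), (np.float64(0.24), np.int64(82)), (np.float64(0.25), np.int64(79)), (np.float64(0.26), np.int64(89)), (np.float64(0.27), np.int64(82)), (np.float64(0.28), np.int64(91)), (np.float64(0.29), np.int64(83)), (np.float64(0.3), np.int64(184)), (np.float64(0.31), np.int64(418)), (np.float64(0.32), np.int64(234)), (np.float64(0.33), np.int64(236)), (np.float64(0.34), np.int64(350)), (np.float64(0.35), np.int64(146)), (np.float64(0.36), np.int64(149)), (np.float64(0.37), np.int64(133)), (np.float64(0.38), np.int64(170)), (np.float64(0.39), np.int64(183))]
[0.217 0.217 0.217 0.217 0.217 0.217 0.217 0.218 0.218 0.218] [[ 0.722 -0.002  0.217]
 [ 0.624 -0.01   0.217]
 [ 0.625  0.004  0.217]
 [ 0.626  0.006  0.217]
 [ 0.729  0.006  0.217]]
side 6707
[(np.float64(0.21), np.int64(5)), (np.float64(0.22), np.int64(96)), (np.float64(0.23), np.int64(115)), (np.float64(0.24), np.int64(131)), (np.float64(0.25), np.int64(139)), (np.float64(0.26), np.int64(143)), (np.float64(0.27), np.int64(143)), (np.float64(0.28), np.int64(74)), (np.float64(0.29), np.int64(23)), (np.float64(0.3), np.int64(172)), (np.float64(0.31), np.int64(608)), (np.float64(0.32), np.int64(911)), (np.float64(0.33), np.int64(595)), (np.float64(0.34), np.int64(2078)), (np.float64(0.35), np.int64(352)), (np.float64(0.36), np.int64(255)), (np.float64(0.37), np.int64(99)), (np.float64(0.38), np.int64(271)), (np.float64(0.39), np.int64(497))]
[0.219 0.219 0.219 0.219 0.219 0.22  0.22  0.22  0.221 0.221] [[ 0.72   0.007  0.219]
 [ 0.623 -0.007  0.219]
 [ 0.722 -0.009  0.219]
 [ 0.72   0.002  0.219]
 [ 0.721 -0.007  0.219]]
```

The depth images put the real fingertips about 32 mm above the reported TCP: tips at 0.218 with the TCP at 0.185, in both cameras. That explains the miss, so every height needs a correction of −32 mm. I'll open above the rib, go down to the right height and close.

Emit:
{"api": "step_arm", "payload": {
  "moves": [0, 0, 0.012, 0, 0, 0, 0, 0.012, 0, 0, 0, 0, 0.012, 0, 0, 0, 0, 0.012, 0, 0, 0, 0, 0.012, 0, 0, 0, 0, 0.012, 0, 0, 0, 0, 0.012, 0, 0, 0, 0, 0, 0, 0, 0, 0, -0.015, 0, 0, 0, 0, -0.025, 0, 0, 0, 0, -0.03, 0, 0, 0, 0, -0.03, 0, 0, 0, 0, -0.03, 0, 1, 0, 0, -0.03, 0, 1, 0, 0, -0.03, 0, 1, 0, 0, -0.03, 0, 1, 0, 0, -0.03, 0, 1, 0, 0, -0.03, 0, 1, 0, 0, -0.03, 0, 1, 0, 0, -0.03, 0, 1]
}}

```text
clock: 8.65
position: [0.4521, 0.0895, 0.0556]
tool_rot: [0.0, 0.301, 0.954, 0.0]
force: [-0.7, -0.3, 1.9]
width: 0.0119
grasp_force: 30.0
```

Emit:
{"api": "step_arm", "payload": {
  "moves": [0, 0, 0, 0, 1, 0, 0, 0, 0, 1, 0, 0, 0, 0, 1, 0, 0, 0.01, 0, 1, 0, 0, 0.02, 0, 1, 0, 0, 0.02, 0, 1]
}}

```text
clock: 9.15
position: [0.4529, 0.0897, 0.0779]
tool_rot: [0.001, 0.301, 0.954, 0.001]
force: [0.2, 0.2, 0.2]
width: 0.0123
grasp_force: 30.0
```

Grasped at 30 N and lifted. Next I'll refine the clamp pose from the wrist cloud.

```bash
python3 - <<'E'
from h import *
w=np.load('w2.npy'); hs=cv2.cvtColor(cv2.imread('pics/w2.png'),cv2.COLOR_BGR2HSV).astype(int)
x,y,z=[w[...,i] for i in range(3)]
a=np.radians(48.4);c,s=np.cos(a),np.sin(a); X=((x-.5216)*c+(y-.3261)*s)*1e3; Y=(-(x-.5216)*s+(y-.3261)*c)*1e3
g=(hs[...,0]>60)&(hs[...,0]<95)&(hs[...,1]>80)
P=lambda n,m:print(n,m.sum(),np.round(np.percentile(X[m],[1,50,99]),1),np.round(np.percentile(Y[m],[1,50,99]),1),np.round(np.percentile(z[m],[1,50,99]),3))
P('housing',g&(z>.139)&(z<.151)&(X>28)&(X<80)&(Y>-20)&(Y<70))
P('base',g&(z>.042)&(z<.053))
m=(abs(z-.143)<.005)&(abs(X+20)<14)&(Y>-25)&(Y<70)&(hs[...,1]<80); P('bar',m)
print('bar angle',np.degrees(np.polyfit(Y[m],X[m],1)[0]))
P('pad',(hs[...,2]<60)&(X>-8)&(X<25)&(Y>0)&(Y<50)&(z>.12)&(z<.16))
P('red',((hs[...,0]<8)|(hs[...,0]>172))&(hs[...,1]>150)&(z>.15)&(abs(X-94)<40)&(abs(Y+106)<50))
E
```

```text
housing 1097 [38.5 52.1 66.6] [ 0.8 19.9 38.4] [0.141 0.145 0.147]
base 10385 [-57.5   7.9  67.5] [-116.5    5.9   95.9] [0.045 0.047 0.049]
bar 1323 [-26.9 -20.1 -13.1] [-23.7  24.6  69.1] [0.14  0.142 0.144]
bar angle 0.19501650185503522
pad 138 [ 7.   9.6 12.8] [ 9.6 19.8 29.5] [0.136 0.144 0.147]
red 890 [ 85.6  91.2 101.3] [-134.4 -107.1  -81.8] [0.181 0.19  0.193]
```

Emit:
{"api": "step_arm", "payload": {
  "moves": [0, 0, 0.035, 0, 1, 0, 0, 0.07, 0, 1, 0, 0, 0.105, 0, 1, 0, 0, 0.14, 0, 1, 0, 0.02, 0.165, -2, 1, 0.005, 0.05, 0.175, -4, 1, 0.015, 0.08, 0.175, -6.5, 1, 0.02, 0.11, 0.175, -6.5, 1, 0.025, 0.14, 0.175, -6.5, 1, 0.03, 0.17, 0.175, -6.5, 1, 0.036, 0.2, 0.175, -6.5, 1, 0.041, 0.225, 0.175, -6.5, 1, 0.041, 0.235, 0.175, -6.5, 1, 0.041, 0.235, 0.175, -6.5, 1, 0.041, 0.235, 0.175, -6.5, 1, 0.041, 0.235, 0.175, -6.5, 1]
}}

```text
clock: 10.48
position: [0.493, 0.3236, 0.2507]
tool_rot: [0.0, 0.355, 0.935, 0.0]
force: [0.2, -0.1, 0.1]
width: 0.0119
grasp_force: 30.0
```

```bash
python3 m.py 4; python3 - <<'E'
from h import *
for n in ('scene','side','wrist'):
    d=snap(n); 
    if n!='wrist': save(d,n+'4.png')
    w=cloud(d); hs=cv2.cvtColor(d['pixels'],cv2.COLOR_RGB2HSV).astype(int)
    x,y,z=[w[...,i] for i in range(3)]
    a=np.radians(48.4);c,s=np.cos(a),np.sin(a); X=((x-.5216)*c+(y-.3261)*s)*1e3; Y=(-(x-.5216)*s+(y-.3261)*c)*1e3
    P=lambda k,m:print(n,k,m.sum(),np.round(np.percentile(X[m],[1,50,99]),1),np.round(np.percentile(Y[m],[1,50,99]),1),np.round(np.percentile(z[m],[1,50,99]),3)) if m.sum()>5 else 0
    P('rib',(hs[...,0]>105)&(hs[...,0]<130)&(hs[...,1]>120)&(z>.25)&(z<.34)&(abs(X)<80)&(abs(Y)<80))
    P('alu',(hs[...,1]<60)&(z>.22)&(z<.275)&(abs(X+20)<40)&(abs(Y-20)<50))
    P('pad',(hs[...,2]<60)&(X>-8)&(X<25)&(Y>0)&(Y<50)&(z>.12)&(z<.16))
    P('bar',(abs(z-.143)<.005)&(abs(X+20)<14)&(Y>-40)&(Y<90)&(hs[...,1]<80))
    P('housing',(hs[...,0]>60)&(hs[...,0]<95)&(hs[...,1]>80)&(z>.139)&(z<.151)&(X>28)&(X<80)&(Y>-20)&(Y<70))
E
```

```text
[0.493  0.3236 0.2507] 0.01190314929953633 10.4833
ribz [0.07366422 0.15746421]
rib 223 [597.2 588.4] [ 7.3 21.3] 12.8
base 8370 [533.3 323.1] [127.6 217.6] 48.5
red 4
bar 1472 [468.4 346.8] [21.5 80.1] 48.5
bar in clamp [-28.8 -19.9 -11.1] [14.6 93.6] 0.14211131965920987
scene rib 205 [-26.7 -21.3 -15.4] [-0.5 43.8 46.9] [0.278 0.3   0.312]
scene alu 230 [-35.4 -28.1  -7.4] [-9.2 47.7 51.7] [0.231 0.257 0.275]
scene pad 36 [ 8.  10.2 12.8] [17.3 28.4 31.6] [0.127 0.138 0.146]
scene bar 256 [-26.9 -19.7 -13. ] [-38.3  32.   89.3] [0.139 0.142 0.143]
scene housing 175 [39.2 52.6 65.1] [ 4.4 27.6 41.2] [0.14  0.145 0.146]
side rib 172 [-31.2 -27.2 -18.6] [-4.1  3.  44.5] [0.28  0.299 0.313]
side alu 585 [-39.1 -35.8  -8.6] [-8.  14.4 51.9] [0.232 0.253 0.275]
side bar 357 [-31.  -24.7 -13.6] [-39.   23.4  88.8] [0.138 0.143 0.146]
side housing 106 [37.5 50.1 61.6] [ 3.  18.5 36.3] [0.142 0.146 0.149]
wrist rib 2689 [-26.7 -20.7 -15. ] [ 2.6 28.1 44.4] [0.281 0.311 0.315]
wrist alu 573 [-34.8 -20.7  -7.1] [25.  46.1 49.4] [0.234 0.274 0.275]
wrist pad 154 [ 7.1 10.  12.9] [10.6 21.5 29.7] [0.135 0.144 0.147]
wrist bar 1272 [-26.2 -19.7 -13.1] [13.9 53.3 89.3] [0.14  0.142 0.144]
wrist housing 1241 [38.5 52.1 66.7] [ 1.5 21.2 38.7] [0.14  0.145 0.147]
```

View pics/w4.png

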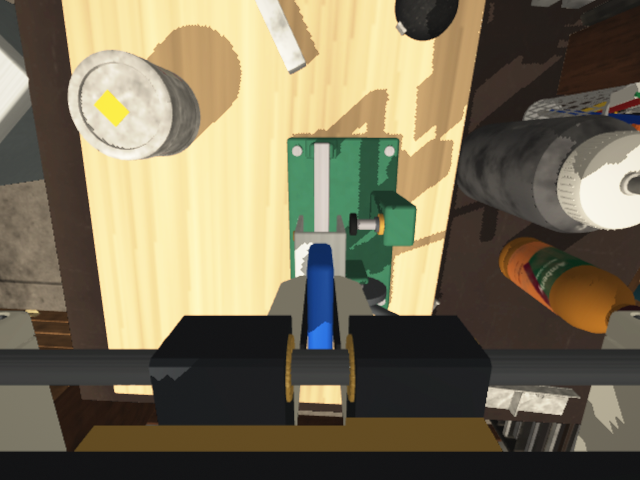

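The cover hangs over the bar, with the rib at (320,290) lined up with the bar at (322,180). It is within about 1 mm of the pad's line. I'll lower it, stopping part-way to check.

Emit:
{"api": "step_arm", "payload": {
  "moves": [0.0007, 0.0007, -0.03, 0, 1, 0.0007, 0.0007, -0.055, 0, 1, 0.0007, 0.0007, -0.07, 0, 1, 0.0007, 0.0007, -0.08, 0, 1, 0.0007, 0.0007, -0.09, 0, 1, 0.0007, 0.0007, -0.1, 0, 1, 0.0007, 0.0007, -0.11, 0, 1, 0.0007, 0.0007, -0.12, 0, 1, 0.0007, 0.0007, -0.12, 0, 1]
}}

```text
clock: 11.43
position: [0.4932, 0.3249, 0.1284]
tool_rot: [-0.001, 0.354, 0.935, -0.001]
force: [-0.5, -0.1, -1.6]
width: 0.0121
grasp_force: 30.0
```

Emit:
{"api": "step_arm", "payload": {
  "moves": [0, 0, -0.003, 0, 1, 0, 0, -0.006, 0, 1, 0, 0, -0.008, 0, 1, 0, 0, -0.009, 0, 1, 0, 0, -0.009, 0, 1]
}}

```text
clock: 11.85
position: [0.4937, 0.3252, 0.1214]
tool_rot: [0.0, 0.354, 0.935, 0.0]
force: [0.6, -1.0, -1.2]
width: 0.0119
grasp_force: 30.0
```

Emit:
{"api": "step_arm", "payload": {
  "moves": [0, 0, -0.001, 0, 1, 0, 0, -0.002, 0, 1, 0, 0, -0.002, 0, 1]
}}

```text
clock: 12.1
position: [0.4939, 0.3253, 0.1206]
tool_rot: [0.0, 0.354, 0.935, 0.0]
force: [-4.1, -1.9, 6.8]
width: 0.0121
grasp_force: 30.0
```

Contact at the expected height, so I'll release and rise.

Emit:
{"api": "step_arm", "payload": {
  "moves": [0, 0, 0, 0, 0.2, 0, 0, 0, 0, 0.2, 0, 0, 0, 0, 0.2, 0, 0, 0, 0, 0.2, 0, 0, 0, 0, 0.2, 0, 0, 0, 0, 0.2, 0, 0, 0.01, 0, 0.2, 0, 0, 0.03, 0, 0.2, 0, 0, 0.06, 0, 0.2, 0, 0, 0.1, 0, 0.1, 0, 0, 0.13, 0, 0.1, 0.03, -0.025, 0.13, 0, 0.1, 0.06, -0.05, 0.13, 0, 0.1, 0.09, -0.075, 0.13, 0, 0.1, 0.09, -0.075, 0.13, 0, 0.1, 0.09, -0.075, 0.13, 0, 0.1]
}}

```text
clock: 13.43
position: [0.5847, 0.2489, 0.2496]
tool_rot: [-0.0, 0.355, 0.935, -0.0]
force: [-0.4, 0.9, -0.3]
width: 0.042
grasp_force: 0.0
```

```bash
python3 - <<'E'
from h import *
print(arm.sense()['position'])
for n in ('scene','side','wrist'):
    d=snap(n); save(d,n+'5.png')
    w=cloud(d); hs=cv2.cvtColor(d['pixels'],cv2.COLOR_RGB2HSV).astype(int)
    x,y,z=[w[...,i] for i in range(3)]
    a=np.radians(48.4);c,s=np.cos(a),np.sin(a); X=((x-.5216)*c+(y-.3261)*s)*1e3; Y=(-(x-.5216)*s+(y-.3261)*c)*1e3
    P=lambda k,m:print(n,k,m.sum(),np.round(np.percentile(X[m],[1,50,99]),1),np.round(np.percentile(Y[m],[1,50,99]),1),np.round(np.percentile(z[m],[1,50,99]),3)) if m.sum()>5 else 0
    P('rib',(hs[...,0]>105)&(hs[...,0]<130)&(hs[...,1]>120)&(z>.14)&(z<.2)&(abs(X)<80)&(abs(Y)<80))
    P('alutop',(hs[...,1]<60)&(z>.142)&(z<.15)&(abs(X+20)<18)&(abs(Y-20)<40))
    P('pad',(hs[...,2]<60)&(X>-8)&(X<25)&(Y>0)&(Y<50)&(z>.12)&(z<.16))
    P('housing',(hs[...,0]>60)&(hs[...,0]<95)&(hs[...,1]>80)&(z>.139)&(z<.151)&(X>28)&(X<80)&(Y>-20)&(Y<70))
    P('red',((hs[...,0]<8)|(hs[...,0]>172))&(hs[...,1]>150)&(z>.15)&(abs(X-94)<40)&(abs(Y+106)<50))
E
```

```text
[0.58466523 0.24894413 0.2496225 ]
scene rib 201 [-24.8 -18.9 -13.4] [ 0.7 43.5 47.6] [0.149 0.174 0.182]
scene alutop 167 [-33.1 -16.4  -5.4] [-5.7 34.3 57.7] [0.142 0.145 0.148]
scene pad 36 [ 8.  10.2 12.8] [15.6 28.2 32.7] [0.127 0.139 0.145]
scene housing 178 [39.2 51.4 65.1] [ 5.1 29.2 41.6] [0.139 0.145 0.147]
scene red 76 [ 85.8  92.6 101.2] [-129.8 -104.5  -80.6] [0.183 0.19  0.193]
side rib 328 [-29.  -25.4 -14.8] [-3.1 18.5 44.3] [0.151 0.17  0.184]
side alutop 187 [-37.1 -28.   -8.4] [-18.9  13.5  58.4] [0.142 0.146 0.148]
side red 212 [81.8 87.8 98.2] [-133.2 -108.   -80.9] [0.178 0.189 0.194]
wrist rib 1141 [-24.4 -19.1 -13.3] [-4.7 19.9 43.2] [0.178 0.181 0.183]
wrist alutop 1648 [-32.9 -18.   -5.4] [-19.1  17.5  58.8] [0.142 0.145 0.147]
wrist pad 214 [ 7.1  9.6 12.8] [ 8.8 18.9 29.6] [0.128 0.144 0.147]
wrist housing 1737 [38.5 52.3 66.7] [-0.9 19.  37.5] [0.141 0.145 0.147]
wrist red 1362 [ 85.7  91.3 101.3] [-134.7 -106.8  -82.2] [0.181 0.19  0.193]
```

View pics/wrist5.png

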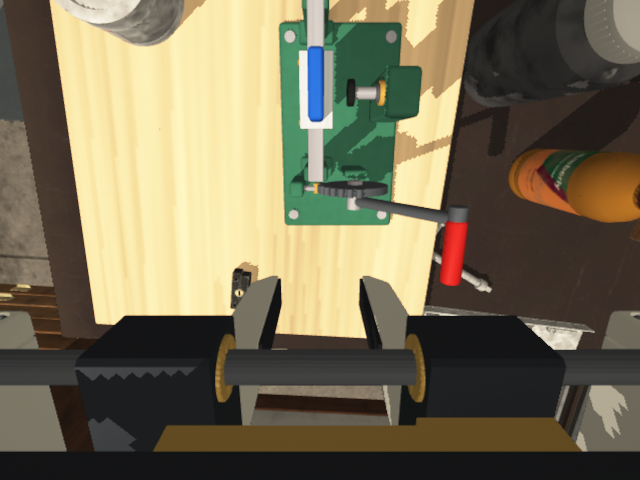

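The cover sits square on the bar, with its rib at (316,85) level with the pad at (352,92) and the rib top at z 0.182 as it should be. Next is the lever handle at (455,245). First I'll check that the gripper body clears the bottle.

```bash
python3 - <<'E'
from h import *
for n in ('scene','side'):
    d=snap(n); w=cloud(d); x,y,z=[w[...,i] for i in range(3)]
    a=np.radians(48.4);c,s=np.cos(a),np.sin(a); X=((x-.5216)*c+(y-.3261)*s)*1e3; Y=(-(x-.5216)*s+(y-.3261)*c)*1e3
    m=(X>80)&(X<260)&(Y>-200)&(Y<-20)&(z>.1)&(z<.4)
    for lo in np.arange(.1,.4,.03):
        k=m&(z>=lo)&(z<lo+.03)
        if k.sum()>3: print(n,round(lo,2),k.sum(),np.round(np.percentile(X[k],[2,98])),np.round(np.percentile(Y[k],[2,98])))
E
```

```text
scene 0.16 269 [ 81. 259.] [-121.  -44.]
scene 0.19 132 [ 90. 259.] [-129.  -44.]
side 0.1 286 [223. 254.] [-91. -34.]
side 0.13 355 [226. 258.] [-90. -34.]
side 0.16 353 [ 82. 257.] [-132.  -44.]
side 0.19 200 [ 85. 258.] [-131.  -48.]
```

Emit:
{"api": "step_arm", "payload": {
  "moves": [0.025, 0.025, 0, 0, 0.1, 0.05, 0.05, 0, 0, 0.1, 0.075, 0.07, 0, 0, 0.1, 0.082, 0.0735, -0.01, 0, 0.1, 0.082, 0.0735, -0.04, 0, 0.1, 0.082, 0.0735, -0.07, 0, 0.1, 0.082, 0.0735, -0.095, 0, 0.1, 0.082, 0.0735, -0.11, 0, 0.1, 0.082, 0.0735, -0.1165, 0, 0.1, 0.082, 0.0735, -0.1165, 0, 0.1, 0.082, 0.0735, -0.1165, 0, 1, 0.082, 0.0735, -0.1165, 0, 1, 0.082, 0.0735, -0.1165, 0, 1, 0.082, 0.0735, -0.1165, 0, 1, 0.082, 0.0735, -0.1165, 0, 1, 0.082, 0.0735, -0.1165, 0, 1, 0.082, 0.0735, -0.1165, 0, 1, 0.082, 0.0735, -0.1165, 0, 1]
}}

```text
clock: 15.18
position: [0.6663, 0.3241, 0.134]
tool_rot: [0.001, 0.354, 0.935, 0.001]
force: [3.7, 4.2, 5.7]
width: 0.0163
grasp_force: 30.0
```

Handle gripped. I'll pull along the arc to about 0.6 rad, then check.

Emit:
{"api": "step_arm", "payload": {
  "moves": [-0.003, -0.0035, 0.0037, 0, 1, -0.0061, -0.0069, 0.0069, 0, 1, -0.0093, -0.0105, 0.01, 0, 1, -0.0126, -0.0142, 0.0129, 0, 1, -0.016, -0.018, 0.0155, 0, 1, -0.0195, -0.0219, 0.0179, 0, 1, -0.023, -0.026, 0.02, 0, 1, -0.0266, -0.03, 0.0218, 0, 1, -0.0303, -0.0342, 0.0234, 0, 1, -0.0341, -0.0384, 0.0247, 0, 1, -0.0378, -0.0426, 0.0256, 0, 1, -0.0416, -0.0469, 0.0263, 0, 1, -0.0416, -0.0469, 0.0263, 0, 1, -0.0416, -0.0469, 0.0263, 0, 1]
}}

```text
clock: 16.35
position: [0.6247, 0.2775, 0.1611]
tool_rot: [0.001, 0.354, 0.935, 0.002]
force: [3.3, 6.3, 9.6]
width: 0.0163
grasp_force: 30.0
```

```bash
cat > lev.py <<'E'
from h import *
import sys
st=arm.sense(); print(np.round(st['position'],4),np.round(st['force'],1),st['width'],st['grasp_force'])
a=np.radians(48.4);c,s=np.cos(a),np.sin(a)
for n in ('scene','side'):
    d=snap(n); save(d,n+sys.argv[1]+'.png'); w=cloud(d); hs=cv2.cvtColor(d['pixels'],cv2.COLOR_RGB2HSV).astype(int)
    x,y,z=[w[...,i] for i in range(3)]
    X=((x-.5216)*c+(y-.3261)*s)*1e3; Y=(-(x-.5216)*s+(y-.3261)*c)*1e3
    P=lambda k,m:print(n,k,m.sum(),np.round(np.percentile(X[m],[1,50,99]),1),np.round(np.percentile(Y[m],[1,50,99]),1),np.round(np.percentile(z[m],[1,50,99]),3)) if m.sum()>5 else print(n,k,m.sum())
    P('rib',(hs[...,0]>105)&(hs[...,0]<130)&(hs[...,1]>120)&(z>.14)&(z<.2)&(abs(X)<80)&(abs(Y)<80))
    P('pad',(hs[...,2]<60)&(X>-12)&(X<25)&(Y>0)&(Y<50)&(z>.12)&(z<.146))
    P('red',((hs[...,0]<8)|(hs[...,0]>172))&(hs[...,1]>150)&(z>.15)&(abs(X-55)<70)&(abs(Y+106)<50))
tx,ty=st['position'][:2]; X=((tx-.5216)*c+(ty-.3261)*s)*1e3; print('tcp X',X,'angle by X',.698-np.arcsin((X-20)/115))
E
python3 lev.py 6
```

```text
[0.6247 0.2775 0.1611] [3.3 6.3 9.6] 0.016317190609263014 30.001121163368225
scene rib 211 [-29.4 -23.6 -17.9] [ 0.3 43.8 47.9] [0.149 0.173 0.182]
scene pad 62 [-9.3 -5.2 24.1] [16.2 27.6 31.4] [0.126 0.136 0.146]
scene red 73 [22.9 32.  44.7] [-130.8 -103.3  -77.8] [0.207 0.216 0.37 ]
side rib 326 [-34. -30. -20.] [-2.6 18.3 43.3] [0.151 0.17  0.184]
side pad 0
side red 88 [19.5 24.9 34.4] [-133.1 -125.6  -81.4] [0.205 0.215 0.22 ]
tcp X 32.10581955118417 angle by X 0.592536609367638
```

Emit:
{"api": "step_arm", "payload": {
  "moves": [-0.0019, -0.0021, 0.0003, 0, 1, -0.0038, -0.0043, 0.0006, 0, 1, -0.0057, -0.0064, 0.0008, 0, 1, -0.0076, -0.0085, 0.001, 0, 1, -0.0095, -0.0107, 0.001, 0, 1, -0.0115, -0.0129, 0.001, 0, 1, -0.0115, -0.0129, 0.001, 0, 1, -0.0115, -0.0129, 0.001, 0, 1, -0.0115, -0.0129, 0.001, 0, 1]
}}

```text
clock: 17.2
position: [0.6133, 0.2649, 0.1616]
tool_rot: [0.001, 0.354, 0.935, 0.002]
force: [4.9, 7.7, 5.8]
width: 0.0161
grasp_force: 30.0
```

```bash
python3 lev.py 7
```

```text
[0.6133 0.2649 0.1616] [4.9 7.7 5.8] 0.01613890736924887 30.004941523075104
scene rib 210 [-29.4 -23.5 -17.9] [-0.9 43.5 47.8] [0.149 0.173 0.182]
scene pad 78 [-9.3 -3.9 24.1] [15.1 27.  31.7] [0.126 0.135 0.146]
scene red 71 [ 5.8 14.5 23.8] [-132.6 -103.2  -77.7] [0.203 0.217 0.266]
side rib 326 [-33.7 -30.1 -20.8] [-3.1 18.1 43. ] [0.151 0.171 0.184]
side pad 0
side red 89 [ 3.3  8.7 20.8] [-132.8 -125.5  -83.8] [0.206 0.215 0.222]
tcp X 15.087172813780219 angle by X 0.7407332412894431
```

By position and the 9 N pull, the third click has seated at about 0.745 rad. I'll add a little margin, well short of the crest.

Emit:
{"api": "step_arm", "payload": {
  "moves": [-0.0005, -0.0006, 0, 0, 1, -0.001, -0.0012, 0, 0, 1, -0.001, -0.0012, 0, 0, 1, -0.001, -0.0012, 0, 0, 1, -0.001, -0.0012, 0, 0, 1, -0.001, -0.0012, 0, 0, 1]
}}

```text
clock: 17.8
position: [0.6125, 0.2639, 0.1617]
tool_rot: [0.001, 0.354, 0.935, 0.002]
force: [5.7, 9.2, 5.9]
width: 0.0158
grasp_force: 30.0
```

```bash
python3 lev.py 8; python3 - <<'E'
import cv2,numpy as np
a=cv2.imread('pics/side8.png')[150:390,180:460]; b=cv2.imread('pics/scene8.png')[160:350,200:422]
cv2.imwrite('pics/mix8.png',np.hstack([cv2.resize(a,(400,343)),cv2.resize(b,(400,343))]))
E
```

```text
[0.6125 0.2639 0.1617] [5.7 9.2 5.9] 0.015839033061826335 30.00547081232071
scene rib 210 [-29.6 -23.5 -17.9] [-0.4 43.6 47.6] [0.149 0.173 0.182]
scene pad 74 [-9.3 -4.2 24.1] [17.1 27.4 31.8] [0.126 0.135 0.146]
scene red 79 [ 5.1 13.1 21.1] [-132.5 -102.6  -78.6] [0.212 0.217 0.22 ]
side rib 327 [-33.9 -30.4 -20.5] [-3.  18.3 43.2] [0.151 0.171 0.184]
side pad 0
side red 92 [ 1.5  6.7 17.8] [-133.3 -125.8  -82.7] [0.206 0.215 0.221]
tcp X 13.851603558557718 angle by X 0.7514898203970045
```

View pics/mix8.png

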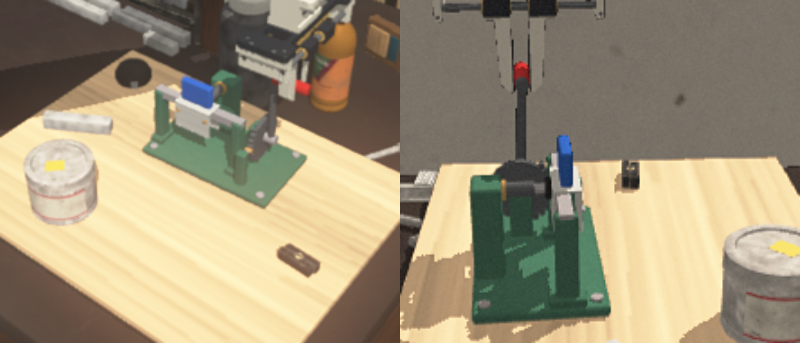

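The cover stays pinned upright, with its rib at (565,160) in the right-hand view and the lever arm vertical below the red handle at (520,72). One more millimetre will confirm that the force has passed its step.

Emit:
{"api": "step_arm", "payload": {
  "moves": [-0.0007, -0.0008, 0, 0, 1, -0.0007, -0.0008, 0, 0, 1, -0.0007, -0.0008, 0, 0, 1, -0.0007, -0.0008, 0, 0, 1, -0.0007, -0.0008, 0, 0, 1]
}}

```text
clock: 18.32
position: [0.6117, 0.263, 0.1616]
tool_rot: [0.001, 0.354, 0.935, 0.002]
force: [6.2, 8.0, 7.0]
width: 0.0161
grasp_force: 30.0
```

```bash
python3 lev.py 9 | sed -n '1p;$p'
```

```text
[0.6117 0.263  0.1616] [6.2 8.  7. ] 0.016054544965625084 30.005116760730743
tcp X 12.620737429995184 angle by X 0.7622116170057596
```

The force is now falling (10.7 to 10.1 N), so the third click is seated. The angle is about 0.765 rad, well below the 0.855 crest. I'm handing in.

```bash
python3 -c "
from rig import arm
print(arm.job_done())"
```

```text
the job is handed in; nothing more can be done
None
```

I handed the job in at about 18 s: the cover is draped over the bar, centred on the pad to about 1 mm and pinned by it, and the arm still holds the lever at the third click (about 0.765 rad, below the 0.855 crest); the judge's result was not shown.

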